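# Strip the tape spindle into its fitted tray

### The arm

A 6-joint arm with a two-finger parallel gripper is mounted at the origin on a cart in front of the work surface, level with it; the furniture and walls round the work are solid. World frame = base frame: x ahead of the robot, y to its left, z up, the work surface at z = 0. Lengths are in m, angles in rad, forces in N, time in s.
With the tool pointing down it reaches from about 0.3 to 0.775 m from the base axis. Payload 14.6 kg.
Tool frame: the origin (TCP) lies at the very end of the fingers, on their centre line; the grasp point (between the pads) lies 19 mm behind it; z points along the fingers, y is the line along which they close (so a half turn about z gives the same grasp; the last joint's range is limited). The gripper opens to 94 mm and grips with 3 to 60 N. Pads are 16 mm wide; open, the fingers measure 119 mm over their backs; the gripper's body (75 mm by 177 mm) begins 78 mm behind the grasp point.
Start: joints at [1.179, 0.3, 1.521, -0, 1.321, -0.067], TCP at [0.176, 0.521, 0.205] pointing down, gripper open.
Joint ranges: [-3.03, 3.03], [-0.79, 2.21], [0.23, 2.52], [-1.04, 4.18], [0, 3.07], [-2.55, 2.55]. Speed limits (rad/s): [2.22, 2.22, 2.57, 3.14, 3.14, 3.14].

### API

Orientations are given as [roll, pitch, yaw] about the fixed x, y, z axes, in that order (R = Rz(yaw) Ry(pitch) Rx(roll)).
In Python, from station import ctrl gives the robot as it stands.
- The arm moves only by the shell command python3 -m pendant 'ROWS' [OPENING] [FORCE]. ROWS is JSON, a list of rows, each a list of 2 entries, a list of its own where there are three numbers: the shift along the world's x, y, z in cm, then the turn about the world's z in rad. A call has 1 to 20 rows; each row shifts and turns the commanded pose from where the row before left it; what a row does not reach is not made up. A row lasts 1/12 s, in which the tool goes at most 41.7 mm and 7.16 degrees, less where a joint would pass 70% of its speed; a pose out of reach is approached as far as the arm can. A call is refused whole if a number of a shift passes 4.17 or a number of a turn 0.125, either way. A call with a gripper value outside its range is refused whole. OPENING is the opening, from 0 (shut) to 1 (fully open), set as the call begins (- or left out, the last holds). The fingers move at their own pace and stop on an object; FORCE is the grip in N (left out, the last holds). Time passes only in rows, so rows that do not move let the fingers close. It gives the time, the measured TCP pose, the force, the opening and the grip force at its end, in the units of the state.
- ctrl.get_obs(): the state, without advancing time (a new reading comes with each control period).
- ctrl.camera(name): name is "side" or "top"; returns a dict with "color" (480x640x3 uint8, red, green, blue), "intrinsics" (3x3 intrinsics, pixels), "camera_from_world" (4x4, takes a point from world to camera coordinates). Camera axes: x right, y down, z forward; pixel columns grow to the right and rows downward; lengths in m; the calibration is good to about 2 mm. A picture is of the moment at which its call begins. There is no depth.
- ctrl.hand_in(): hands the job in; it is judged then, once.
The state is a dict: "time_s": time; "qpos": joint angles; "joint_vel": joint speeds; "tau": joint torques, N m; "ee_pos": TCP position; "eef_rot": TCP orientation; "force": force on the tool from outside, world axes, zero at the start; "moment": the same for the moment, N m; "grip_width": finger opening in m; "grip_force": force on a finger pad.
Only numpy, scipy, OpenCV 4.12 (cv2) and the standard library are available. Lean on these libraries where they do the work, as an engineer would, in place of code of your own. Each camera call takes 0.05 s, during which the arm holds its last target. There are 200 camera calls.

### The job

Strip the tape spindle: slide the stop collar off the free end of the bar and stand it in its recess in the fitted tray, then slide the tape roll and the spacer ring off after it, one at a time, and stand each on edge, fully down in the recess of its own size. Leave the specimen cup, the dropper bottle and the timer where they are.

Things in the scene. Friction and masses are not known exactly. Their poses are not given: they have to be found in the camera images.
- spindle: Fixed tape spindle: steel base 190x60x12 mm; aluminium upright at its +x end, 46 mm wide, top at z = 130 mm; level bare steel bar, 18 mm diameter, axis 112 mm above the surface, from the upright's 34 mm flange (x = +80 mm) to the free end (x = -85 mm). Origin on the surface below the bar; x along the bar away from the free end, z up. Parts leave toward -x.
- bar_tip (a point): Centre of the bar's free end: 85 mm toward -x of the spindle's origin, 112 mm above the surface. Axes as the spindle.
- collar: Aluminium stop collar, loose on the bar nearest its free end: block 22 mm thick (x, along the bar), 40 wide (y), 52 tall (z); 28 mm bore along x, its centre 4 mm above the block's centre; small thumbscrew 10 mm out of the top. Origin at the block's centre. It hangs by the top of the bore: raise it 5 mm to be concentric with the bar. About 90 g.
- tape: Roll of tape hanging on the bar behind the collar, before or behind the spacer ring: 64 mm outside diameter, 15 mm wide, bore about 40 mm. Origin at the centre of one flat face; its z axis is the roll's axis (along the bar at the start, toward the upright), the middle of the roll is 7.5 mm along +z. About 90 g.
- roll_mid (a point): Centre of the tape roll; z is the roll's axis. Hanging, it is about 11 mm below the bar's axis; it can hang skewed on the bar by up to about 0.2 rad.
- spacer: Plain grey plastic spacer ring hanging on the bar behind the collar, before or behind the tape roll: 54 mm outside diameter, 26 mm wide, bore 40 mm. Origin at the centre of one flat face, z along the ring's axis (along the bar at the start, toward the upright), its middle 13 mm along +z. About 60 g.
- spacer_mid (a point): Centre of the spacer ring; z is its axis. Hanging, it is about 11 mm below the bar's axis; it can hang skewed on the bar by up to about 0.2 rad.
- tray: Fixed black plastic tray 142 x 80 mm, 18 mm tall, with three rectangular recesses 14 mm deep in a row along its x axis, the long side of each along y. Origin under its centre, on the surface. The flat floor of every recess is 4 mm above the surface. A part stands in its recess with its bore along the tray's x axis, either way round.
- recess_collar (a point): Centre of the mouth of the collar's recess, 27 mm (x) by 46 mm (y), at tray x = -47.5 mm, z = 18 mm. Axes as the tray. The seated collar's centre is 12 mm above this point.
- recess_roll (a point): Centre of the mouth of the tape roll's recess, 21 mm (x) by 58 mm (y), at tray x = -3 mm, z = 18 mm. Axes as the tray. The seated roll's centre is 18 mm above this point.
- recess_spacer (a point): Centre of the mouth of the spacer ring's recess, 31 mm (x) by 53 mm (y), at tray x = +46.5 mm, z = 18 mm. Axes as the tray. The seated ring's centre is 13 mm above this point.
- cup: White specimen cup with screw lid, 54 mm in diameter, 70 mm tall, standing behind the work; origin at the centre of its underside. To be left alone.
- dropper: White dropper bottle with black tip, 33 mm in diameter, 92 mm tall, standing behind the work; origin at the centre of its underside. To be left alone.
- timer: Small white bench timer, 38 x 70 x 60 mm, standing at the right front; origin at the centre of its underside. To be left alone. Tall computer cases stand to the right of the work (from about x = 430 mm on where y is below -270 mm, and from x = 630 mm on where y is below -170 mm): reach round them.
Not all that is in view belongs to the job. What is shaped like the tape but blue or green is not meant.

How it is judged:
On the way, in this order (a step that is already met when the one before it is completed fails the run):
1. the stop collar is off the bar, with the tape roll and the spacer ring still on it (not (x of collar in the frame of spindle above -0.085 m and z of collar in the frame of spindle above 0.085 m and y of collar in the frame of spindle between -0.03 and 0.03 m) and x of each of roll_mid, spacer_mid in the frame of spindle above -0.085 m and z of each of roll_mid, spacer_mid in the frame of spindle above 0.085 m and y of roll_mid in the frame of spindle between -0.03 and 0.03 m and y of spacer_mid in the frame of spindle between -0.03 and 0.03 m), for 0.1 s.
2. the stop collar stands in its recess, with the tape roll and the spacer ring still on the bar (x of collar in the frame of recess_collar between -0.006 and 0.006 m and y of collar in the frame of recess_collar between -0.008 and 0.008 m and z of collar in the frame of recess_collar below 0.016 m and angle between collar's own z axis and vertical below 0.2 rad and angle between the x axis of collar and the x axis of tray, either way round below 0.25 rad and linear speed of collar below 0.03 m/s and x of each of roll_mid, spacer_mid in the frame of spindle above -0.085 m and z of each of roll_mid, spacer_mid in the frame of spindle above 0.085 m and y of roll_mid in the frame of spindle between -0.03 and 0.03 m and y of spacer_mid in the frame of spindle between -0.03 and 0.03 m), for 0.2 s.
3. one of the two rings is off the bar and stands in its recess, with the other still on the bar ((((x of roll_mid in the frame of recess_roll between -0.006 and 0.006 m and y of roll_mid in the frame of recess_roll between -0.008 and 0.008 m and z of roll_mid in the frame of recess_roll below 0.022 m and angle between roll_mid's own z axis and vertical between 1.37 and 1.77 rad and angle between the z axis of roll_mid and the x axis of tray, either way round below 0.25 rad and linear speed of tape below 0.03 m/s) and (x of spacer_mid in the frame of spindle above -0.085 m and z of spacer_mid in the frame of spindle above 0.085 m and y of spacer_mid in the frame of spindle between -0.03 and 0.03 m)) or ((x of spacer_mid in the frame of recess_spacer between -0.006 and 0.006 m and y of spacer_mid in the frame of recess_spacer between -0.008 and 0.008 m and z of spacer_mid in the frame of recess_spacer below 0.017 m and angle between spacer_mid's own z axis and vertical between 1.37 and 1.77 rad and angle between the z axis of spacer_mid and the x axis of tray, either way round below 0.25 rad and linear speed of spacer below 0.03 m/s) and (x of roll_mid in the frame of spindle above -0.085 m and z of roll_mid in the frame of spindle above 0.085 m and y of roll_mid in the frame of spindle between -0.03 and 0.03 m)))), for 0.2 s.
At the end, for the whole second after the job is handed in: Collar, tape roll and spacer ring stand at rest in their own recesses: centres within 6 mm (tray x) and 8 mm (tray y) of the recess centre, at most 4 mm above fully seated, upright within 0.2 rad, bore within 0.25 rad of tray x. Cup, bottle and timer moved at most 20 mm (x of collar in the frame of recess_collar between -0.006 and 0.006 m and y of collar in the frame of recess_collar between -0.008 and 0.008 m and z of collar in the frame of recess_collar below 0.016 m and angle between collar's own z axis and vertical below 0.2 rad and angle between the x axis of collar and the x axis of tray, either way round below 0.25 rad and linear speed of each of collar, tape, spacer below 0.03 m/s and x of roll_mid in the frame of recess_roll between -0.006 and 0.006 m and y of roll_mid in the frame of recess_roll between -0.008 and 0.008 m and z of roll_mid in the frame of recess_roll below 0.022 m and angle between roll_mid's own z axis and vertical between 1.37 and 1.77 rad and angle between the z axis of each of roll_mid, spacer_mid and the x axis of tray, either way round below 0.25 rad and x of spacer_mid in the frame of recess_spacer between -0.006 and 0.006 m and y of spacer_mid in the frame of recess_spacer between -0.008 and 0.008 m and z of spacer_mid in the frame of recess_spacer below 0.017 m and angle between spacer_mid's own z axis and vertical between 1.37 and 1.77 rad); the robot touches nothing.
It fails at once if the cup, the dropper bottle or the timer is moved by more than 20 mm (distance of any of cup, dropper, timer from where it was at the start of the episode above 0.02 m).
It also fails if it takes over 69 s, if anything falls off the work surface, if the arm or the gripper's body presses on something with over 40 N, if the wrist force passes 120 N, or if a joint passes its speed limit or range.

## Working session

There is one attempt and no reset: what is moved stays moved. The work goes in short steps, Python scripts to look and compute and a shell command to move; the robot and the scene stay as the last step left them, time stands still between calls to the robot, and variables do not carry over. Pictures are saved under pics/ and viewed, at most 10 in all, crops included, and the job is handed in when it is done.

```bash
mkdir -p pics; ls; cat > h.py <<'E'
import numpy as np, cv2, sys
from station import ctrl
def shot(n,f):
    c=ctrl.camera(n); cv2.imwrite(f'pics/{f}.png',c['color'][:,:,::-1]); np.savez(f'pics/{f}.npz',K=c['intrinsics'],T=c['camera_from_world']); return c
def load(f):
    d=np.load(f'pics/{f}.npz'); return cv2.imread(f'pics/{f}.png'),d['K'],d['T']
def ray(K,T,u,v):
    d=np.linalg.inv(K)@[u,v,1]; R=T[:3,:3]; return -R.T@T[:3,3], R.T@d
def onz(K,T,u,v,z):
    o,d=ray(K,T,u,v); return o+d*(z-o[2])/d[2]
def proj(K,T,p):
    q=K@(T[:3,:3]@np.array(p)+T[:3,3]); return q[:2]/q[2]
E
python3 - <<'E'
from h import *
for n in('side','top'):
    c=shot(n,n+'0'); o,d=ray(c['intrinsics'],c['camera_from_world'],320,240); print(n,o,d,c['intrinsics'][0,0])
print(ctrl.get_obs())
E
```

```text
pics
side [0.59085732 0.78999399 0.75428345] [ 0.0256642  -0.79933356 -0.60063082] 615.1705495228086
top [ 0.41124133 -0.1329858   1.11000112] [ 0.16010401  0.02126446 -0.98691469] 471.3130284766218
{'time_s': 0.1, 'qpos': array([ 1.17938426e+00,  3.00379420e-01,  1.52148588e+00, -4.31087400e-06,
        1.32073990e+00, -6.66162585e-02]), 'joint_vel': array([-1.00975749e-03, -2.90315867e-03, -2.06460673e-03,  2.73014950e-03,
        9.80734305e-04, -9.48210356e-05]), 'tau': array([ 1.70054354e-03, -5.32651484e+01, -3.53275466e+01,  7.10224779e-02,
        2.36251310e-02, -5.87416298e-05]), 'ee_pos': array([0.17543684, 0.5210242 , 0.2049769 ]), 'eef_rot': array([-3.14058207e+00, -6.32357284e-05,  2.81679788e+00]), 'force': array([-0.39311222,  0.40268327,  0.80665903]), 'moment': array([-0.04672256,  0.03981972, -0.01638457]), 'grip_force': 0.0, 'grip_width': 0.0938938359279038}
```

View pics/side0.png

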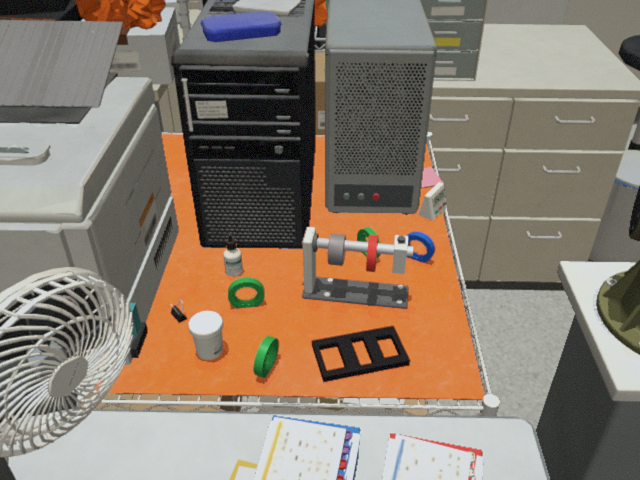

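View pics/top0.png

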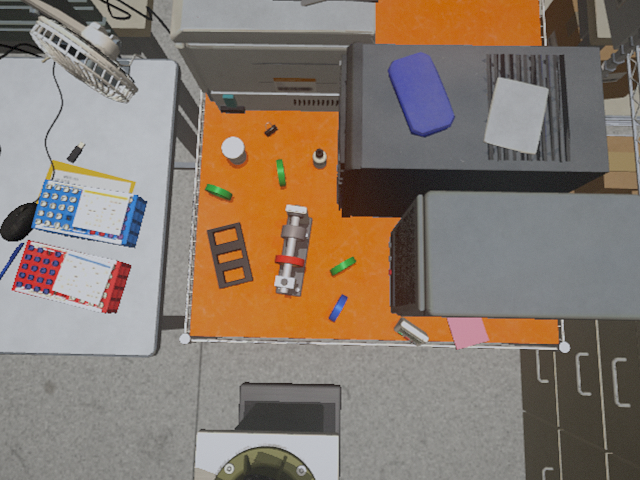

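The side view shows the tray around (360,353), the bar running from the upright (310,260) to the free end (412,250), the collar at (400,255), the red roll at (372,252) and the grey spacer at (337,249). The top view shows the spindle around (292,250) with its free end toward the robot, and the tray at (230,255).

Tape candidates: red on the bar at (289,259) top, green at (218,191), (281,172) and (343,266), blue at (339,308). Only the red one is on the bar and not blue or green, so it is the one meant. I'll confirm in a crop.

```bash
python3 - <<'E'
from h import *
a,K,T=load('top0'); b,_,_=load('side0')
A=cv2.resize(a[190:310,195:325],None,fx=4.6,fy=4.6,interpolation=cv2.INTER_CUBIC)[:,:400]
A=cv2.resize(a[195:305,200:315],(400,383),interpolation=cv2.INTER_CUBIC)
B=cv2.resize(b[220:390,295:425],(400,523),interpolation=cv2.INTER_CUBIC)
o=np.zeros((523,800,3),np.uint8); o[:383,:400]=A; o[:,400:]=B
cv2.imwrite('pics/crop1.png',o)
# tray contours: dark pixels
g=a.max(axis=2); m=(g<70).astype(np.uint8); m[:,:200]=0;m[:,262:]=0;m[:215]=0;m[300:]=0
cs,h=cv2.findContours(m,cv2.RETR_CCOMP,cv2.CHAIN_APPROX_NONE)
for c,hh in zip(cs,h[0]):
    if cv2.contourArea(c)<40: continue
    r=cv2.minAreaRect(c); bx=cv2.boxPoints(r)
    z=0.018
    P=np.array([onz(K,T,u,v,z)[:2] for u,v in bx]); print(hh[3],np.round(r[0],1),'ctr',P.mean(0).round(4),'sides',np.linalg.norm(P[1]-P[0]).round(4),np.linalg.norm(P[2]-P[1]).round(4), 'dirs',np.arctan2(*(P[1]-P[0])[::-1]).round(3),np.arctan2(*(P[2]-P[1])[::-1]).round(3))
# red roll centroid
hsv=cv2.cvtColor(a,cv2.COLOR_BGR2HSV); m=(((hsv[...,0]<4)|(hsv[...,0]>172))&(hsv[...,1]>150)).astype(np.uint8); m[:,:270]=0;m[:,310:]=0;m[:200]=0;m[310:]=0
ys,xs=np.nonzero(m); print('red',len(xs),xs.mean(),ys.mean(),onz(K,T,xs.mean(),ys.mean(),.125))
print('tip?',onz(K,T,283,291,.112),'upright top',onz(K,T,296,210,.13))
E
```

```text
red 169 289.0591715976331 259.5621301775148 [ 0.52811471 -0.0475589   0.125     ]
tip? [ 0.46272277 -0.03581368  0.112     ] upright top [ 0.63400293 -0.05933346  0.13      ]
```

View pics/crop1.png

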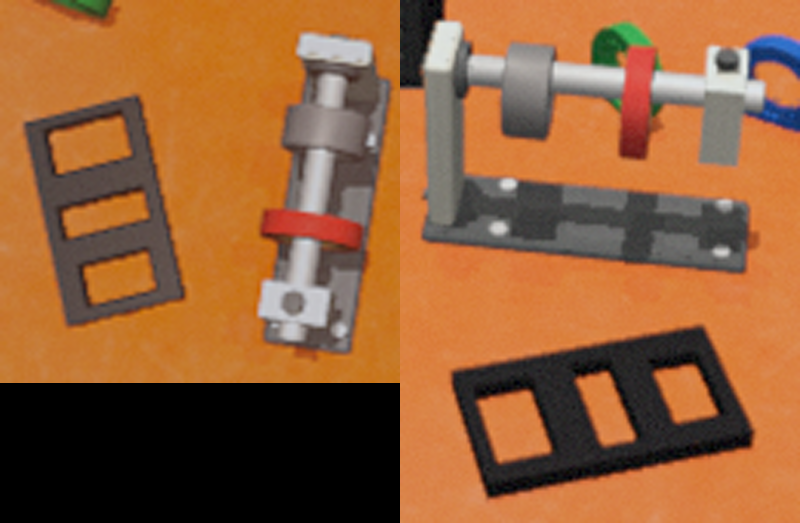

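```bash
cat > tray.py <<'E'
from h import *
a,K,T=load('top0'); k=4
def mm(img): return cv2.cvtColor(img,cv2.COLOR_BGR2HSV)
A=cv2.resize(a[215:300,200:262],None,fx=k,fy=k,interpolation=cv2.INTER_CUBIC)
m=(mm(A)[...,1]<130).astype(np.uint8)
cs,h=cv2.findContours(m,cv2.RETR_CCOMP,cv2.CHAIN_APPROX_NONE)
for c,hh in zip(cs,h[0]):
    if cv2.contourArea(c)<900: continue
    uv=(c[:,0]+.5)/k+[200,215]-.5
    P=np.array([onz(K,T,u,v,.018)[:2] for u,v in uv],np.float32)
    r=cv2.minAreaRect(P*1000); print('tray' if hh[3]<0 else 'hole',np.round(r[0],1),np.round(r[1],1),round(r[2],1))
# spindle parts
h=mm(cv2.resize(a,None,fx=k,fy=k,interpolation=cv2.INTER_CUBIC))
red=(((h[...,0]<5)|(h[...,0]>172))&(h[...,1]>140)).astype(np.uint8)
red[:,:270*k]=0;red[:,310*k:]=0;red[:245*k]=0;red[275*k:]=0
c=max(cv2.findContours(red,0,1)[0],key=cv2.contourArea)
print('red top',cv2.minAreaRect(c),)
b,Ks,Ts=load('side0')
# bar edges in top: brightness per row across bar between collar & roll, roll & spacer
g=a.max(axis=2).astype(int)
for v in (218,219,220,221,242,246,250,268,270,272,274,287,288,289,290,291,292): print(v,g[v,274:310])
E
python3 tray.py
```

```text
tray [549.8 102.3] [142.2  80.1] 15.4
hole [504.1  89.4] [29.9 48.4] 15.3
hole [546.8 101.2] [23.7 60.3] 15.5
hole [594.6 114.2] [33.9 55.4] 15.4
red top ((1159.471923828125, 1040.284912109375), (114.38887786865234, 33.64859390258789), 8.350752830505371)
218 [200 200 199 200 199 200 199 201 200 200 200 200 201 162  96 106  95 124
 160 179 191 200 196 182 168 126  74  79  81  95  99  97  99  96  97 109]
219 [200 199 199 199 198 200 200 200 201 199 199 202 190 141 104 101  88 130
 165 183 194 199 194 179 159 125  96 100  98  98  99  99  97  97  94 114]
220 [198 200 199 200 200 201 200 198 199 199 199 202 186 138 110 112  93 125
 163 185 195 198 191 177 152 117  96  95  98 103  98  99  98 100 102 118]
221 [198 200 200 200 200 199 199 200 200 200 202 204 177 118 111 108 100 132
 167 189 197 198 190 175 145 104  96  98 100  98 102  96  96  98  97 119]
242 [200 199 200 200 199 199 199 201 204 174 113 102  77 116 158 180 193 203
 197 186 166 131  81  89  90  92  89  89  94  93  87  88  89  89  97 175]
246 [199 200 199 199 199 199 201 203 178 116 115 104  92 137 173 192 199 202
 190 171 143 
[... 1021 characters left out ...]
54 124 122 136 157 166
 166 140  91 113 148 176 178 152 124 111 174 203 200 200 200 201 199 199]
289 [202 176 118 113 127 125 147 181 197 203 206 190 170 149 107  88  96  91
  91  92  90 136 161 186 208 176 119 130 184 202 199 199 198 199 199 200]
290 [203 170 111 114 124 122 152 187 198 205 202 189 169 138 102  84  89  88
  89  92  88 128 160 190 200 157 111 142 190 202 199 199 200 199 200 200]
291 [204 172 111 118 121 126 152 184 195 201 197 188 168 132  91  87  90  90
  90  88  90 104 137 177 166 115  98 152 194 201 200 199 199 199 200 199]
292 [201 175 120 107 107 108 114 135 160 174 175 169 154 120  87  87  92  88
  92  89  94  88  87 107 129 131 107 170 204 200 200 199 199 200 200 199]
```

```bash
python3 - <<'E'
from h import *
a,K,T=load('top0')
p=onz(K,T,295,220,.112);q=onz(K,T,286,274,.112);d=(p-q)/np.linalg.norm(p-q);print('bar',p,q,'yaw',np.arctan2(d[1],d[0]))
n=np.array([-d[1],d[0],0])
for nm,u,v,z in [('tip',282.9,292.5,.112),('screw',284,282.3,.139),('collar far',285,276,.129),('collar near',283.5,288.5,.129),('red',289.5,259.7,.131),('sp near',293,239,.126),('sp far',293,226,.126)]:
    w=onz(K,T,u,v,z); s=(w-q)@d; print(nm,w.round(4),'s',s.round(4),'off',((w-q)@n).round(4),'on bar',(q+s*d)[:2].round(4))
b,K2,T2=load('side0')
# check in side view: project tip from top, compare with pic; tray centre
tip=onz(K,T,282.9,292.5,.112); print('side proj tip',proj(K2,T2,tip),'bar q',proj(K2,T2,q), 'tray corners',[proj(K2,T2,[.5498+x*.9641-y*.2656,.1023+x*.2656+y*.9641,.018]).round(1) for x in(-.071,.071) for y in(-.04,.04)])
E
```

```text
bar [ 0.61592585 -0.05648402  0.112     ] [ 0.49872567 -0.04093963  0.112     ] yaw -0.13186153668887193
tip [ 0.4596 -0.0357  0.112 ] s -0.0395 off 0.0 on bar [ 0.4596 -0.0357]
screw [ 0.4792 -0.0399  0.139 ] s -0.0195 off -0.0015 on bar [ 0.4794 -0.0384]
collar far [ 0.493  -0.0406  0.129 ] s -0.0057 off -0.0004 on bar [ 0.4931 -0.0402]
collar near [ 0.467  -0.0383  0.129 ] s -0.0318 off -0.0016 on bar [ 0.4672 -0.0368]
red [ 0.5271 -0.049   0.131 ] s 0.0292 off -0.0043 on bar [ 0.5277 -0.0448]
sp near [ 0.5719 -0.0546  0.126 ] s 0.0744 off -0.0039 on bar [ 0.5725 -0.0507]
sp far [ 0.6    -0.0537  0.126 ] s 0.102 off 0.0007 on bar [ 0.5999 -0.0544]
side proj tip [412.91279293 251.72533901] bar q [389.66168786 249.47823029] tray corners [array([393.2, 324.8]), array([409.8, 359.7]), array([311. , 339.8]), array([322.8, 376.7])]
```

The collar is at (0.480,-0.0385), the roll at (0.528,-0.045) and the spacer at (0.586,-0.053). Bar yaw is -0.132, tray yaw is +0.269, and the side-view projection of the tip agrees with the picture. I'll move above the collar.

```bash
python3 -m pendant '[[[1.7,-3.1,0],0.04],[[1.7,-3.1,0],0.04],[[1.7,-3.1,0],0.04],[[1.7,-3.1,0],0.04],[[1.7,-3.1,0],0.033],[[1.7,-3.1,0],0],[[1.7,-3.1,0],0],[[1.7,-3.1,0],0],[[1.7,-3.1,0],0],[[1.7,-3.1,0],0],[[1.7,-3.1,0],0],[[1.7,-3.1,0],0],[[1.7,-3.1,0],0],[[1.7,-3.1,0],0],[[1.7,-3.1,0],0],[[1.7,-3.1,0],0],[[1.7,-3.1,0],0],[[1.5,-3.1,0],0],[[0,0,0],0],[[0,0,0],0]]' 1 20
```

```text
time_s: 1.77
ee_pos: [0.4795, -0.0378, 0.2048]
eef_rot: [3.142, -0.001, 3.007]
force: [-0.0, 0.7, 0.5]
grip_width: 0.0941
grip_force: 0.0
```

```bash
python3 -m pendant '[[[0,-0.07,-2.0],0],[[0,0,-2.0],0],[[0,0,-2.0],0],[[0,0,-2.0],0],[[0,0,-1.6],0],[[0,0,-1.2],0],[[0,0,0],0],[[0,0,0],0]]' 1 20 && python3 -m pendant '[[[0,0,0],0],[[0,0,0],0],[[0,0,0],0],[[0,0,0],0],[[0,0,0],0],[[0,0,0],0],[[0,0,0],0],[[0,0,0],0],[[0,0,0],0],[[0,0,0],0]]' 0 25; python3 -c "
from h import *
shot('side','s1')"
```

```text
time_s: 2.43
ee_pos: [0.4791, -0.0366, 0.0975]
eef_rot: [3.141, -0.001, 3.011]
force: [-0.3, 0.4, 1.2]
grip_width: 0.0941
grip_force: 0.0
time_s: 3.27
ee_pos: [0.4795, -0.0375, 0.0974]
eef_rot: [-3.142, -0.0, 3.01]
force: [-1.0, -0.5, 0.3]
grip_width: 0.0394
grip_force: 25.0
```

```bash
python3 -m pendant '[[[0,0,0.25],0],[[0,0,0.25],0],[[0,0,0],0],[[-0.99,0.13,0],0],[[-0.99,0.13,0],0],[[-0.99,0.13,0],0],[[-0.99,0.13,0],0],[[-0.99,0.13,0],0],[[-0.99,0.13,0],0],[[0,0,0],0],[[0,0,0],0]]'; python3 -c "
from h import *
shot('side','s2');shot('top','t2')
a=load('s2')[0][200:400,280:450];cv2.imwrite('pics/c2.png',cv2.resize(a,None,fx=3,fy=3,interpolation=2))"
```

```text
time_s: 4.23
ee_pos: [0.4203, -0.0297, 0.1027]
eef_rot: [-3.142, 0.001, 3.01]
force: [0.3, 0.8, -1.4]
grip_width: 0.0401
grip_force: 25.0
```

View pics/c2.png

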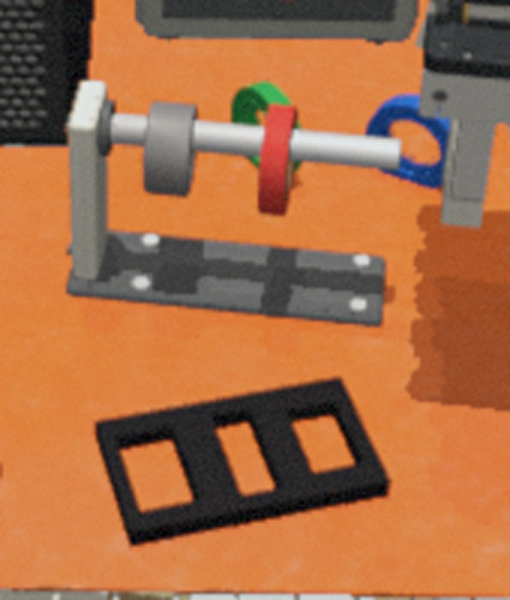

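The collar is off, held behind the finger at about (462,200) in the crop. The roll at (278,160) and spacer at (170,148) are still on the bar. Next I'll carry it over its recess.

```bash
python3 -m pendant '[[[0,2.0,0],0],[[0,2.5,0],0.05],[[0.5,2.5,0],0.1],[[2.0,2.0,0],0.1],[[2.5,1.5,0],0.1],[[2.0,1.0,-1.0],0.05],[[1.37,0.43,-2.0],0],[[0,0,-2.0],0],[[0,0,-0.7],0],[[0,0,0],0],[[0,0,0],0]]'; python3 -c "
from h import *
shot('side','s3');shot('top','t3')
a=load('s3')[0][270:390,290:430];b=load('t3')[0][210:300,190:280]
o=np.zeros((600,800,3),np.uint8);A=cv2.resize(a,None,fx=3.4,fy=3.4,interpolation=2);B=cv2.resize(b,None,fx=3.5,fy=3.5,interpolation=2);o[:A.shape[0],:A.shape[1]]=A;o[:B.shape[0],480:480+B.shape[1]]=B
cv2.imwrite('pics/c3.png',o)"
```

```text
time_s: 5.25
ee_pos: [0.5039, 0.0895, 0.0458]
eef_rot: [3.142, -0.0, -2.874]
force: [-0.6, 0.4, -1.0]
grip_width: 0.0397
grip_force: 25.0
```

View pics/c3.png

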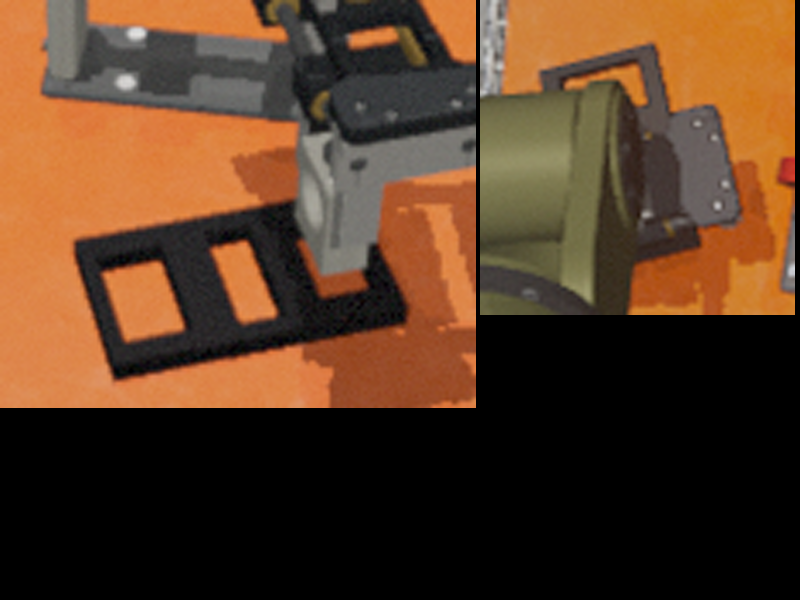

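The crop shows the collar in the grip over its recess: its bored +x face is at about (312,200), with the bottom edge from (303,243) to (320,272). I'll compare this with the projected corners.

```bash
python3 - <<'E'
from h import *
a,K,T=load('s3'); c,s=np.cos(.2675),np.sin(.2675)
def pt(x,y,z): return np.array([.5039+x*c-y*s,.0895+x*s+y*c,z])
f=lambda p:((proj(K,T,p)-[290,270])*3.4+1.7).round(1)
for x,y,z in [(.011,.02,.0252),(.011,-.02,.0252),(.011,-.02,.0772),(.011,.02,.0772),(-.011,.02,.0252),(.011,0,.0552)]: print(x,y,z,f(pt(x,y,z)))
A=cv2.resize(a[270:390,290:430],None,fx=3.4,fy=3.4,interpolation=2); g=cv2.cvtColor(A,cv2.COLOR_BGR2HSV)
for v in (170,190,210,225,235,245,255): print(v,'S',g[v,285:345:3,1],'V',g[v,285:345:3,2])
E
```

```text
0.011 0.02 0.0252 [326. 278.]
0.011 -0.02 0.0252 [299.6 218.1]
0.011 -0.02 0.0772 [305.5 139.3]
0.011 0.02 0.0772 [332.9 198.6]
-0.011 0.02 0.0252 [370.4 269.5]
0.011 0 0.0552 [316.2 202.6]
170 S [200 199 199 194 148  45  14  21  17  19  22  19  20  20  19  18  13  14
  17  14] V [173 174 174 170 155 114 110 108 103 107 125 149 155 155 150 116 101 112
 122 124]
190 S [191 194 189 179 129  32  15  16  19  22  22  21  19  19  21  16  17  15
  14  17] V [172 171 170 162 142 118 139 155 159 159 151 131 108 123 144 155 139 119
 113 117]
210 S [35 22 17 22 24 13 23 24 19 15 17 21 20 16 21 24 19 16 18 12] V [ 22  23  30  58  96 100 110 139 162 167 167 160 140 109 119 127 107  93
  99 110]
225 S [10 20 21 27 29 25 20 19 20 23 21 20 24 23 20 21 17 16 17 15] V [ 26  26  24  28  52  81 100 105 113 132 143 137 125 111 126 123 105  95
 105 119]
235 S [ 89  81 120  61  85   8  32  22  15  15  20  25  17  23  26  23  19  14
  12  12] V [ 23  19  17  21  18  32  64  92 104 105 104 101 103 111 126 112  95  92
 108 126]
245 S [ 22  13  22 127 177 194 196 150  66  15  22  25  22  22  24  19  14  14
  10  12] V [ 23  20  23  36  82 134 151 148 119 102 103 104 105 118 126 107  93  94
 107 123]
255 S [ 35  44  26 104  20 125 187 201 189 128  40  15  17  17  22  19  19  23
  23  20] V [ 22  23  20  22  25  49 101 147 158 135 108 101 105 123 130 132 132 135
 135 130]
```

```bash
python3 - <<'E'
from h import *
a,K,T=load('side0'); k=4; u0,v0=300,318
A=cv2.resize(a[v0:390,u0:420],None,fx=k,fy=k,interpolation=2)
m=(A.max(axis=2)<110).astype(np.uint8)
cs,h=cv2.findContours(m,cv2.RETR_CCOMP,cv2.CHAIN_APPROX_NONE)
c0,s0=np.cos(.2688),np.sin(.2688)
def pt(x,y,z): return [.5498+x*c0-y*s0,.1023+x*s0+y*c0,z]
for c,hh in zip(cs,h[0]):
    if cv2.contourArea(c)<900: continue
    e=cv2.approxPolyDP(c,10,True)[:,0]; print('hole' if hh[3]>=0 else 'tray',((e+.5)/k-.5+[u0,v0]).round(1).tolist())
for n,x0,w,d in [('tray',0,.142,.08),('col',-.0475,.027,.046),('roll',-.003,.021,.058),('sp',.0465,.031,.053)]:
  print(n,[proj(K,T,pt(x0+i*w/2,j*d/2,z)).round(1).tolist() for z in ((.018,0) if n=='tray' else (.018,.004)) for i,j in ((-1,-1),(1,-1),(1,1),(-1,1))])
E
```

```text
tray [[392.9, 326.1], [312.4, 340.4], [323.1, 380.6], [407.9, 364.9], [409.1, 359.9]]
hole [[336.4, 346.1], [343.9, 366.4], [327.1, 370.6], [319.1, 350.1]]
hole [[352.4, 341.9], [362.9, 340.9], [370.6, 363.1], [359.1, 363.6]]
hole [[389.9, 337.9], [397.9, 354.1], [384.9, 357.6], [376.6, 340.9]]
tray [[393.2, 324.8], [311.0, 339.8], [322.8, 376.7], [409.8, 359.7], [392.4, 332.4], [311.1, 347.5], [322.8, 384.4], [408.8, 367.3]]
col [[390.8, 332.9], [375.3, 335.8], [384.2, 356.1], [400.2, 353.0], [390.3, 338.9], [374.9, 341.7], [383.6, 362.1], [399.5, 359.0]]
roll [[362.4, 335.4], [350.2, 337.7], [360.3, 363.7], [373.0, 361.3], [362.1, 341.4], [349.9, 343.6], [360.0, 369.7], [372.6, 367.3]]
sp [[336.7, 341.3], [318.3, 344.7], [326.3, 369.1], [345.5, 365.3], [336.6, 347.3], [318.3, 350.7], [326.3, 375.1], [345.3, 371.3]]
```

```bash
python3 -m pendant '[[[-0.12,-0.03,0],0],[[0,0,-0.6],0],[[0,0,-0.4],0],[[0,0,-0.3],0],[[0,0,-0.3],0],[[0,0,-0.3],0],[[0,0,-0.1],0],[[0,0,0],0]]'
```

```text
time_s: 6.02
ee_pos: [0.5025, 0.0893, 0.0251]
eef_rot: [3.142, -0.001, -2.873]
force: [-0.6, 0.7, -1.0]
grip_width: 0.0399
grip_force: 25.0
```

```bash
python3 -m pendant '[[[0,0,-0.1],0],[[0,0,0],0]]' && python3 -m pendant '[[[0,0,0],0],[[0,0,0],0],[[0,0,0],0],[[0,0,0],0],[[0,0,0.5],0],[[0,0,2],0],[[0,0,3],0],[[0,0,4],0],[[0,0,4],0],[[0,0,2.5],0],[[0,0,0],0]]' 1; python3 -c "
from h import *
shot('side','s4')
a=load('s4')[0][290:390,300:430];cv2.imwrite('pics/c4.png',cv2.resize(a,None,fx=4,fy=4,interpolation=2))"
```

```text
time_s: 6.18
ee_pos: [0.5028, 0.0893, 0.0245]
eef_rot: [-3.142, 0.0, -2.873]
force: [-0.8, 0.6, -0.7]
grip_width: 0.0399
grip_force: 25.0
time_s: 7.1
ee_pos: [0.5045, 0.0896, 0.1905]
eef_rot: [-3.14, 0.009, -2.873]
force: [-0.4, -1.0, 0.9]
grip_width: 0.0937
grip_force: 0.0
```

View pics/c4.png

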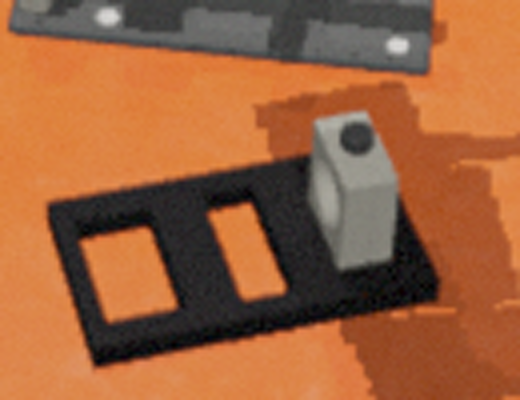

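The collar stands upright and down in its recess (crop (355,195)). Next is the roll.

```bash
python3 -m pendant '[[[0.45,-2.56,0],-0.1],[[0.5,-2.75,0],-0.1],[[0.5,-2.75,0],-0.1],[[0.5,-2.75,0],-0.1],[[0.5,-2.75,0],0],[[0,0,0],0],[[0,0,-2.5],0],[[0,0,-2.5],0],[[0,0,-2.5],0],[[0,0,-1.5],0],[[0,0,-1.35],0],[[0,0,0],0],[[0,0,0],0]]'; python3 - <<'E'
from h import *
shot('side','s5'); shot('top','t5')
a,K,T=load('s5'); h=cv2.cvtColor(a,cv2.COLOR_BGR2HSV); m=(((h[...,0]<5)|(h[...,0]>172))&(h[...,1]>140)).astype(np.uint8)
cs=[c for c in cv2.findContours(m[225:290,350:400],0,1)[0] if cv2.contourArea(c)>8]
for c in cs: print(cv2.boundingRect(c))
b=load('t5')[0][220:290,250:330];a=a[210:310,320:430]
o=np.zeros((400,800,3),np.uint8);A=cv2.resize(a,None,fx=4,fy=4,interpolation=2);B=cv2.resize(b,None,fx=4.4,fy=4.4,interpolation=2);o[:400,:440]=A;o[:B.shape[0],445:445+B.shape[1]]=B
cv2.imwrite('pics/c5.png',o)
E
```

```text
time_s: 8.23
ee_pos: [0.5265, -0.0458, 0.0801]
eef_rot: [3.141, -0.002, 3.01]
force: [0.4, -0.2, 0.1]
grip_width: 0.0948
grip_force: 0.0
```

View pics/c5.png

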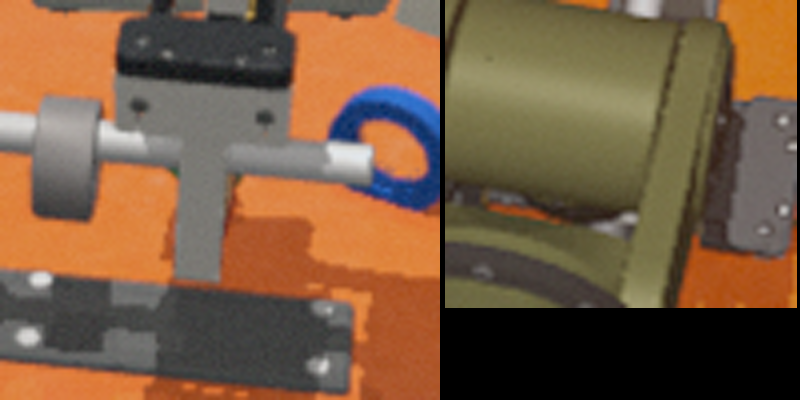

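The finger hides the roll here, and the spacer at (68,158) is undisturbed. The red roll's middle in the first side picture will give me its x.

```bash
python3 - <<'E'
from h import *
a,K,T=load('s4')
h=cv2.cvtColor(a,cv2.COLOR_BGR2HSV); m=(((h[...,0]<5)|(h[...,0]>172))&(h[...,1]>140)).astype(np.uint8); m[:,:350]=0;m[:,395:]=0;m[:225]=0;m[290:]=0
c=max(cv2.findContours(m,0,1)[0],key=cv2.contourArea); print(cv2.boundingRect(c),cv2.minAreaRect(c))
d=np.array([.9913,-.1315,0]);n=np.array([.1315,.9913,0])
c0=np.array([.529,-.0455,.101])
# silhouette of predicted roll
P=[proj(K,T,c0+i*.0075*d+.032*(np.cos(t)*n+np.sin(t)*np.array([0,0,1]))) for i in(-1,1) for t in np.linspace(0,6.28,60)]
P=np.array(P,np.float32); print(cv2.boundingRect(P),cv2.minAreaRect(P)); 
print('px per cm along bar',proj(K,T,c0+.01*d)-proj(K,T,c0))
E
```

```text
(366, 236, 11, 36) ((370.8927917480469, 253.35874938964844), (9.353978157043457, 35.05471420288086), 2.6025619506835938)
(365, 233, 13, 39) ((371.35040283203125, 252.63525390625), (10.427175521850586, 37.18688201904297), 5.408987045288086)
px per cm along bar [-5.77821269 -0.56060425]
```

```bash
python3 -m pendant '[[[0.3,0,0.35],0],[[0,0,0.35],0],[[0,0,0],0]]' && python3 -m pendant '[[[0,0,0],0],[[0,0,0],0],[[0,0,0],0],[[0,0,0],0],[[0,0,0],0],[[0,0,0],0],[[0,0,0],0],[[0,0,0],0]]' 0 20
```

```text
time_s: 8.58
ee_pos: [0.5308, -0.0463, 0.0894]
eef_rot: [-3.142, 0.002, 3.01]
force: [0.3, -0.6, 0.3]
grip_width: 0.0939
grip_force: 0.0
time_s: 9.25
ee_pos: [0.5301, -0.0463, 0.0879]
eef_rot: [-3.142, -0.0, 3.01]
force: [-0.1, -0.7, -0.3]
grip_width: 0.0625
grip_force: 20.0
```

```bash
python3 -m pendant '[[[0,0,0.4],0],[[0,0,0.4],0],[[0,0,0.3],0],[[0,0,0],0],[[-0.99,0.13,0],0],[[-1.49,0.2,0],0],[[-1.49,0.2,0],0],[[-1.49,0.2,0],0],[[-1.49,0.2,0],0],[[-1.49,0.2,0],0],[[-1.49,0.2,0],0],[[0,0,0],0],[[0,0,0],0]]'
```

```text
time_s: 10.33
ee_pos: [0.431, -0.033, 0.0993]
eef_rot: [-3.142, 0.001, 3.01]
force: [0.6, -0.5, -1.4]
grip_width: 0.0628
grip_force: 20.0
```

```bash
python3 -m pendant '[[[0,1.5,1.0],0],[[0,2.5,1.0],0.05],[[0.5,2.5,0],0.1],[[2.0,2.5,0],0.1],[[2.5,2.0,0],0.1],[[2.5,1.5,0],0.05],[[2.5,0.94,0],0],[[1.6,0,0],0],[[0,0,-2.0],0],[[0,0,-2.5],0],[[0,0,-2.0],0],[[0,0,-0.6],0],[[0,0,0],0],[[0,0,0],0]]'; python3 -c "
from h import *
shot('side','s6')
a=load('s6')[0][270:390,290:430];cv2.imwrite('pics/c6.png',cv2.resize(a,None,fx=5,fy=5,interpolation=2))"
```

```text
time_s: 11.5
ee_pos: [0.5475, 0.1015, 0.0486]
eef_rot: [-3.141, 0.001, -2.873]
force: [0.4, -0.2, -0.3]
grip_width: 0.0629
grip_force: 20.0
```

View pics/c6.png

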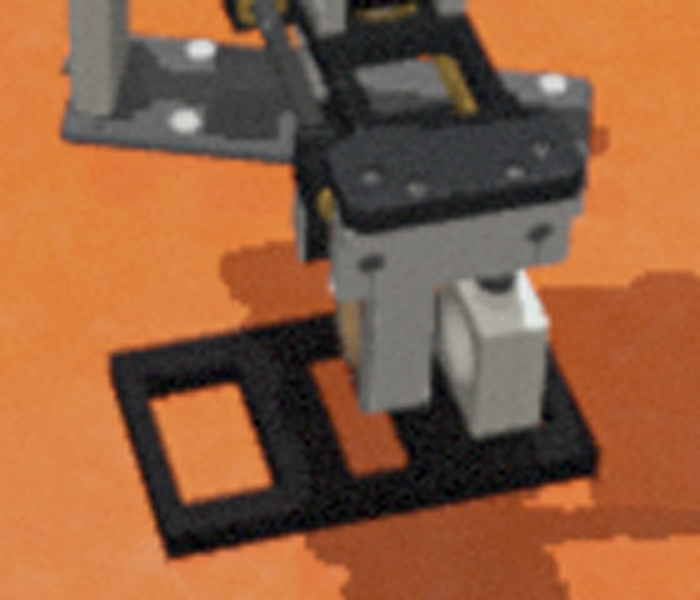

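The roll's tan side face is visible at (348,325), left of the finger, with the roll's recess below it at (360,420). I'll compare that edge with the prediction.

```bash
python3 - <<'E'
from h import *
a,K,T=load('s6'); c,s=np.cos(.2686),np.sin(.2686)
def f(x,y,z):
    return (proj(K,T,[.5475+x*c-y*s,.1015+x*s+y*c,z])-[290,270]+.5)*5
for y0 in (0,-.003):
  for t in (90,120,150,180,200,220): print(t,f(.0075,.032*np.cos(np.radians(t)),.0617+.032*np.sin(np.radians(t))).round(0),end=' ')
  break
print()
A=cv2.resize(a[270:390,290:430],None,fx=5,fy=5,interpolation=2)
for v in range(285,366,10): print(v,A[v,320:372:4].tolist())
E
```

```text
90 [343. 232.] 120 [328. 207.] 150 [317. 210.] 180 [311. 237.] 200 [312. 265.] 220 [316. 299.] 
285 [[43, 84, 173], [61, 94, 173], [103, 123, 174], [140, 150, 167], [123, 127, 131], [115, 118, 118], [116, 119, 120], [115, 119, 121], [113, 119, 122], [114, 120, 123], [114, 120, 122], [114, 120, 121], [112, 116, 117]]
295 [[42, 84, 174], [47, 88, 175], [64, 98, 177], [82, 105, 168], [107, 115, 134], [119, 123, 120], [121, 124, 122], [121, 122, 123], [119, 123, 122], [115, 119, 119], [111, 116, 118], [108, 113, 115], [105, 110, 111]]
305 [[41, 88, 179], [41, 89, 182], [43, 89, 182], [48, 85, 171], [65, 84, 125], [81, 97, 114], [83, 108, 127], [79, 109, 136], [83, 109, 135], [83, 103, 119], [73, 83, 103], [77, 80, 95], [94, 95, 95]]
315 [[25, 41, 81], [25, 33, 70], [24, 30, 66], [29, 40, 67], [55, 68, 84], [75, 96, 112], [80, 110, 135], [76, 110, 141], [74, 106, 135], [82, 104, 128], [76, 85, 105], [77, 81, 90], [90, 96, 95]]
325 [[22, 18, 21], [19, 16, 13], [20, 23, 13], [29, 29, 33], [47, 51, 61], [72, 85, 101], [81, 110, 134], [75, 114, 146], [75, 110, 140], [83, 109, 133], [84, 97, 108], [84, 89, 91], [90, 93, 96]]
335 [[16, 17, 18], [19, 14, 20], [16, 13, 17], [17, 18, 23], [34, 34, 44], [59, 66, 85], [75, 96, 120], [78, 108, 134], [76, 108, 136], [74, 103, 126], [81, 96, 109], [86, 89, 95], [86, 88, 91]]
345 [[13, 11, 12], [16, 14, 13], [18, 15, 20], [18, 15, 21], [30, 28, 34], [39, 46, 59], [56, 73, 93], [72, 96, 121], [69, 101, 130], [75, 102, 128], [85, 98, 110], [90, 95, 97], [94, 97, 98]]
355 [[18, 13, 18], [18, 17, 21], [16, 18, 23], [14, 18, 27], [14, 20, 38], [30, 38, 63], [58, 69, 91], [77, 92, 109], [75, 96, 114], [70, 92, 111], [81, 93, 103], [91, 94, 96], [92, 95, 96]]
365 [[32, 62, 132], [34, 64, 137], [38, 72, 150], [38, 77, 158], [37, 75, 158], [35, 71, 155], [37, 62, 133], [43, 57, 103], [50, 64, 91], [53, 73, 93], [70, 83, 91], [88, 92, 93], [97, 100, 102]]
```

```bash
python3 - <<'E'
from h import *
a,K,T=load('s6'); c,s=np.cos(.2686),np.sin(.2686)
def f(x,y,z):
    return (proj(K,T,[.5475+x*c-y*s,.1015+x*s+y*c,z])-[290,270]+.5)*5
for t in range(220,331,10): print(t,f(.0075,.032*np.cos(np.radians(t)),.0617+.032*np.sin(np.radians(t))).round(0))
print('back finger',f(.008,-.0315,.0486),f(-.008,-.0315,.0486),'front finger tip',f(.008,.0445,.0486),f(-.008,.0445,.0486), f(.008,.0445,.08))
E
```

```text
220 [316. 299.]
230 [319. 316.]
240 [323. 333.]
250 [327. 349.]
260 [331. 364.]
270 [336. 378.]
280 [341. 389.]
290 [346. 398.]
300 [351. 404.]
310 [356. 408.]
320 [360. 408.]
330 [363. 405.]
back finger [309.26251814 267.50921259] [356.5985713  259.03658077] front finger tip [378.09258028 438.98060146] [428.15207189 429.37745565] [382.39450636 366.88195499]
```

```bash
python3 - <<'E'
from h import *
_,K,T=load('s5')
def g(tcp,yaw,x,y,z=0): c,s=np.cos(yaw),np.sin(yaw); return proj(K,T,[tcp[0]+x*c-y*s,tcp[1]+x*s+y*c,tcp[2]+z]).round(1)
print('s5 tip, observed ~ (364.5,279.5)-(375,279)')
for y in (.047,.0595): print(y,g((.5265,-.0458,.0801),-.1316,.008,y),g((.5265,-.0458,.0801),-.1316,-.008,y))
print('s3 tip, observed ~ (384.5,350.5)-(397,348.5)')
for y in (.020,.0325): print(y,g((.5039,.0895,.0458),.2675,.008,y),g((.5039,.0895,.0458),.2675,-.008,y))
print('s6 tip, observed ~ (365,352.2)-(376.4,350.4)')
for y in (.0315,.044): print(y,g((.5475,.1015,.0486),.2686,.008,y),g((.5475,.1015,.0486),.2686,-.008,y))
E
```

```text
s5 tip, observed ~ (364.5,279.5)-(375,279)
0.047 [365.  278.9] [374.5 279.8]
0.0595 [364.3 283.7] [373.8 284.7]
s3 tip, observed ~ (384.5,350.5)-(397,348.5)
0.02 [388.  341.9] [397.6 340.1]
0.0325 [390.6 347.6] [400.3 345.7]
s6 tip, observed ~ (365,352.2)-(376.4,350.4)
0.0315 [362.6 351.1] [372.6 349.2]
0.044 [365.  357.1] [375.  355.1]
```

```bash
python3 -m pendant '[[[0,0,-0.6],0],[[0,0,-0.6],0],[[0,0,-0.4],0],[[0,0,-0.3],0],[[0,0,-0.3],0],[[0,0,-0.2],0],[[0,0,0],0]]'; python3 -c "
from h import *
shot('side','s7')
a=load('s7')[0][300:380,320:420];cv2.imwrite('pics/c7.png',cv2.resize(a,None,fx=7,fy=7,interpolation=2))"
```

```text
time_s: 12.13
ee_pos: [0.5478, 0.1016, 0.0243]
eef_rot: [-3.141, 0.002, -2.873]
force: [4.9, 1.4, 1.3]
grip_width: 0.063
grip_force: 20.0
```

View pics/c7.png

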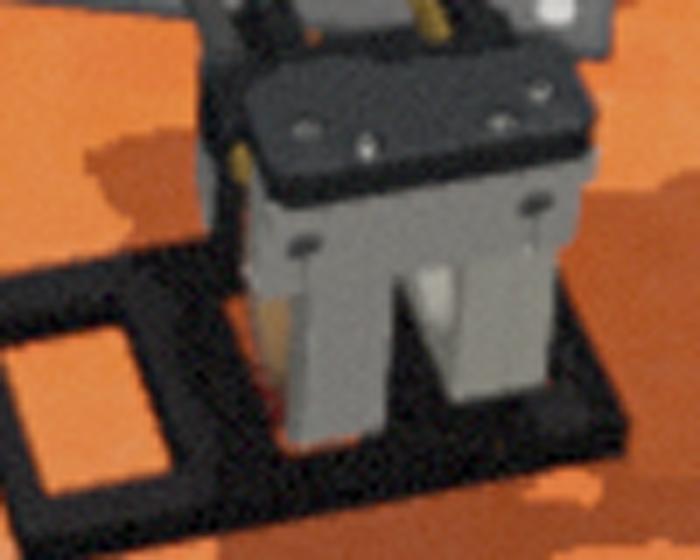

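The roll is in the mouth of its recess: tan face at (275,340), free floor strip to its left at (240,320). A 4.9 N push in +x shows it rubbing the -x wall, so I'll shift +x by 2 mm.

```bash
python3 -m pendant '[[[0.1,0.03,0],0],[[0.1,0.03,0],0],[[0,0,0],0],[[0,0,0],0]]'
```

```text
time_s: 12.52
ee_pos: [0.5488, 0.1019, 0.0241]
eef_rot: [-3.141, -0.0, -2.873]
force: [1.7, -0.5, 5.4]
grip_width: 0.0628
grip_force: 20.0
```

```bash
python3 -m pendant '[[[0.1,0.03,0],0],[[0,0,-0.1],0],[[0,0,0],0],[[0,0,0],0]]'
```

```text
time_s: 12.85
ee_pos: [0.5501, 0.1023, 0.0238]
eef_rot: [-3.141, 0.001, -2.873]
force: [-2.2, -0.4, 13.0]
grip_width: 0.0631
grip_force: 20.0
```

```bash
python3 -m pendant '[[[-0.08,-0.02,0],0],[[0,0,0],0]]' && python3 -m pendant '[[[0,0,0],0],[[0,0,0],0],[[0,0,0],0],[[0,0,0],0],[[0,0,0.1],0],[[0,0,0],0]]' 1; python3 -c "
from h import *
shot('side','s8')
a=load('s8')[0][290:380,310:420];cv2.imwrite('pics/c8.png',cv2.resize(a,None,fx=6,fy=6,interpolation=2))"
```

```text
time_s: 13.02
ee_pos: [0.5495, 0.1021, 0.0239]
eef_rot: [-3.141, 0.001, -2.873]
force: [0.3, -0.7, 11.2]
grip_width: 0.0628
grip_force: 20.0
time_s: 13.52
ee_pos: [0.5489, 0.1021, 0.0239]
eef_rot: [3.142, -0.0, -2.873]
force: [-0.6, 0.3, -0.4]
grip_width: 0.0937
grip_force: 0.0
```

View pics/c8.png

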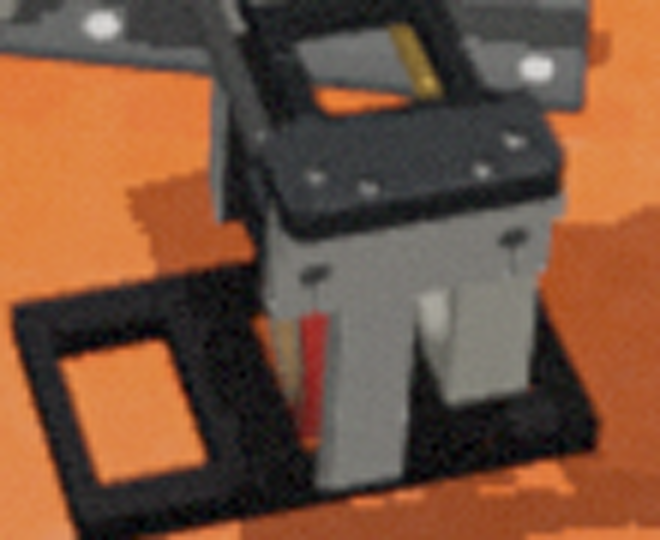

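I have now used all 10 pictures. This one shows the roll released and standing in its recess (red rim at (312,375), tan face at (285,350)). From here on I check by numbers.

```bash
python3 -m pendant '[[[0,0,0.5],0],[[0,0,2],0],[[0,0,3],0],[[0,0,4],0],[[0,0,4],0],[[0,0,3],0],[[0.4,-2.0,0],-0.1],[[0.5,-2.75,0],-0.1],[[0.5,-2.75,0],-0.1],[[0.6,-2.75,0],-0.1],[[0.6,-2.75,0],0],[[0.9,-2.4,0],0],[[0.3,0,0],0],[[0,0,0],0]]'; cat > chk.py <<'E'
from h import *
n=sys.argv[1]
shot('side',n+'s');shot('top',n+'t')
cr,sr=np.cos(.2688),np.sin(.2688)
ctr=np.array([.5498-.003*cr,.1023-.003*sr,.036])
def ring(ctr,yaw,w,r):
    d=np.array([np.cos(yaw),np.sin(yaw),0]);m=np.array([-d[1],d[0],0]);return [ctr+i*w/2*d+r*(np.cos(t)*m+np.sin(t)*np.array([0,0,1])) for i in(-1,1) for t in np.linspace(0,6.28,90)]
for v in ('s','t'):
    a,K,T=load(n+v);h=cv2.cvtColor(a,cv2.COLOR_BGR2HSV); m=(((h[...,0]<4)|(h[...,0]>172))&(h[...,1]>130)).astype(np.uint8)
    P=np.array([proj(K,T,p) for p in ring(ctr,.2688,.015,.032)],np.float32);b=cv2.boundingRect(P)
    k=np.zeros_like(m);k[max(b[1]-8,0):b[1]+b[3]+8,b[0]-8:b[0]+b[2]+8]=1
    cs=cv2.findContours(m*k,0,1)[0]
    if not cs: print('none');continue
    c=max(cs,key=cv2.contourArea)
    print(v,'red box',cv2.boundingRect(c),np.round(cv2.minAreaRect(c)[0],1),round(cv2.minAreaRect(c)[2],1),cv2.contourArea(c),'pred all',b,np.round(cv2.minAreaRect(P)[0],1),round(cv2.minAreaRect(P)[2],1))
E
python3 chk.py k1
```

```text
time_s: 14.73
ee_pos: [0.5872, -0.0527, 0.189]
eef_rot: [3.141, -0.0, 3.008]
force: [-0.2, 0.4, -0.0]
grip_width: 0.0939
grip_force: 0.0
s red box (354, 323, 18, 40) [363. 342.] 82.1 356.5 pred all (351, 320, 22, 43) [362.1 341.5] 79.3
none
```

```bash
python3 - <<'E'
from h import *
a,K,T=load('s2')
def ring(ctr,yaw,w,r):
    d=np.array([np.cos(yaw),np.sin(yaw),0]);m=np.array([-d[1],d[0],0]);return np.array([proj(K,T,ctr+i*w/2*d+r*(np.cos(t)*m+np.sin(t)*np.array([0,0,1]))) for i in(-1,1) for t in np.linspace(0,6.28,90)],np.float32)
for y in(-.132,-.03,-.23):
  P=ring(np.array([.587,-.0528,.101]),y,.026,.027); print(y,P.min(0),P.max(0))
h=cv2.cvtColor(a,cv2.COLOR_BGR2HSV)
for v in (240,256,258,260,262,264,266): print(v,h[v,322:352,1].tolist(),h[v,322:352,2].tolist() if v==240 else '')
# roll's grip height
d,K2,T2=load('t2'); hh=cv2.cvtColor(d,cv2.COLOR_BGR2HSV)
g=d.max(axis=2)
for u in (282,284,302,304): print('col',u,hh[218:248,u,1].tolist())
E
```

```text
-0.132 [328.1038  233.29285] [347.3078  265.76004]
-0.03 [329.63153 233.68481] [345.90234 265.34204]
-0.23 [326.7305  232.97514] [348.64688 266.09702]
240 [4, 5, 5, 4, 2, 5, 5, 9, 11, 15, 14, 14, 11, 14, 12, 13, 10, 12, 11, 14, 11, 13, 2, 7, 31, 62, 66, 71, 97, 107] [212, 214, 213, 212, 212, 214, 207, 173, 185, 183, 180, 179, 178, 178, 172, 172, 174, 169, 167, 170, 167, 156, 136, 184, 203, 209, 208, 209, 210, 212]
256 [181, 179, 185, 184, 186, 160, 50, 3, 3, 18, 6, 17, 18, 13, 13, 18, 15, 13, 10, 15, 14, 21, 119, 174, 172, 169, 177, 176, 178, 182] 
258 [186, 185, 182, 189, 183, 164, 60, 10, 6, 13, 9, 12, 12, 9, 18, 6, 12, 11, 14, 8, 3, 43, 150, 190, 184, 175, 174, 174, 179, 184] 
260 [187, 190, 187, 186, 189, 169, 68, 4, 14, 17, 11, 14, 21, 7, 17, 18, 10, 10, 13, 10, 21, 97, 179, 187, 188, 180, 188, 185, 176, 178] 
262 [186, 186, 193, 188, 187, 187, 105, 12, 8, 8, 8, 20, 8, 16, 12, 12, 8, 21, 19, 11, 38, 150, 180, 183, 184, 186, 190, 190, 195, 183] 
264 [188, 185, 189, 196, 186, 186, 183, 169, 162, 138, 144, 137, 105, 102, 83, 72, 66, 49, 36, 29, 130, 182, 182, 186, 184, 187, 193, 191, 187, 181] 
266 [185, 186, 180, 185, 183, 182, 180, 186, 185, 186, 184, 190, 184, 186, 184, 189, 180, 192, 180, 178, 184, 184, 181, 184, 186, 187, 183, 181, 188, 184] 
col 282 [221, 226, 235, 219, 223, 212, 219, 186, 146, 138, 102, 71, 60, 28, 33, 34, 27, 28, 48, 149, 200, 214, 216, 223, 222, 220, 217, 211, 202, 187]
col 284 [210, 215, 220, 218, 225, 217, 191, 106, 27, 35, 38, 34, 35, 32, 35, 32, 33, 36, 54, 84, 89, 96, 56, 54, 40, 14, 11, 15, 17, 13]
col 302 [83, 54, 56, 59, 61, 66, 65, 68, 49, 37, 35, 34, 37, 35, 38, 42, 38, 39, 40, 42, 44, 70, 99, 73, 52, 53, 50, 53, 62, 64]
col 304 [63, 62, 62, 63, 67, 60, 66, 62, 54, 51, 42, 42, 44, 46, 48, 53, 54, 63, 62, 62, 64, 66, 82, 62, 61, 57, 53, 48, 53, 59]
```

```bash
python3 -m pendant '[[[0.05,0,-2.5],0],[[0.05,0,-2.5],0],[[0,0,-2.0],0],[[0,0,-1.5],0],[[0,0,-1.2],0],[[0,0,0],0],[[0,0,0],0]]' && python3 -m pendant '[[[0,0,0],0],[[0,0,0],0],[[0,0,0],0],[[0,0,0],0],[[0,0,0],0],[[0,0,0],0],[[0,0,0],0],[[0,0,0],0],[[0,0,0],0]]' 0 20; python3 chk.py k2
```

```text
time_s: 15.42
ee_pos: [0.588, -0.0512, 0.0922]
eef_rot: [3.142, -0.0, 3.011]
force: [0.2, 0.1, -0.2]
grip_width: 0.0941
grip_force: 0.0
time_s: 16.17
ee_pos: [0.5881, -0.0519, 0.092]
eef_rot: [-3.142, 0.0, 3.01]
force: [-1.0, -0.0, 0.1]
grip_width: 0.0543
grip_force: 20.0
s red box (355, 323, 16, 40) [363.2 342. ] 82.9 357.0 pred all (351, 320, 22, 43) [362.1 341.5] 79.3
t red box (213, 249, 14, 11) [219.4 253.1] 70.0 73.5 pred all (213, 247, 30, 15) [227.7 254.7] 77.6
```

Gripped at 54.3 mm. Lift 11 mm and slide off, 155 mm.

```bash
python3 -m pendant '[[[0,0,0.4],0],[[0,0,0.4],0],[[0,0,0.3],0],[[0,0,0],0],[[-0.99,0.13,0],0],[[-1.49,0.2,0],0],[[-1.49,0.2,0],0],[[-1.49,0.2,0],0],[[-1.49,0.2,0],0],[[-1.49,0.2,0],0],[[-1.49,0.2,0],0],[[-1.49,0.2,0],0],[[-1.49,0.2,0],0],[[-1.49,0.2,0],0],[[-0.99,0.13,0],0],[[0,0,0],0],[[0,0,0],0]]'
```

```text
time_s: 17.68
ee_pos: [0.4344, -0.0313, 0.1033]
eef_rot: [-3.142, 0.001, 3.01]
force: [-0.4, 0.4, -0.6]
grip_width: 0.0543
grip_force: 20.0
```

```bash
python3 -m pendant '[[[0,1.5,1.2],0],[[0,2.5,1.0],0.05],[[0.5,2.5,0],0.1],[[2.0,2.5,0],0.1],[[2.5,2.0,0],0.1],[[3.0,1.5,0],0.05],[[3.0,1.0,0],0],[[3.0,0.8,0],0],[[2.1,0.3,0],0],[[0,0,0],0],[[0,0,-2.0],0],[[0,0,-2.5],0],[[0,0,-2.0],0],[[0,0,-1.3],0],[[0,0,0],0],[[0,0,0],0]]'; python3 chk.py k3; python3 - <<'E'
from h import *
o=ctrl.get_obs(); tcp=o['ee_pos']; yaw=o['eef_rot'][2]+np.pi; print(tcp,yaw)
a,K,T=load('k3s')
d=np.array([np.cos(yaw),np.sin(yaw),0]);m=np.array([-d[1],d[0],0])
P=[np.array([proj(K,T,tcp+[0,0,.010]+i*.013*d+.027*(np.cos(t)*m+np.sin(t)*np.array([0,0,1]))) for t in np.linspace(-3.14,3.14,121)]) for i in(1,-1)]
h=cv2.cvtColor(a,cv2.COLOR_BGR2HSV)
lo=int(P[0][:,1].max())
for v in range(lo-26,lo+3,3):
    pl=[p[np.abs(p[:,1]-v)<1.2,0].round(1) for p in P]
    print(v,'pred +x face u',[ (x.min(),x.max()) if len(x) else None for x in pl]); print('  S',h[v,308:360:2,1].tolist(),'V',h[v,308:360:2,2].tolist())
E
```

```text
time_s: 19.02
ee_pos: [0.5952, 0.1147, 0.0471]
eef_rot: [3.142, -0.0, -2.873]
force: [0.2, -0.3, -0.6]
grip_width: 0.0543
grip_force: 20.0
s red box (358, 330, 13, 33) [364.2 346. ] 87.8 290.5 pred all (351, 320, 22, 43) [362.1 341.5] 79.3
t red box (222, 248, 19, 8) [231.  251.5] 90.0 94.0 pred all (213, 247, 30, 15) [227.7 254.7] 77.6
[0.59586383 0.11482084 0.04837814] 0.26815703319539264
329 pred +x face u [(np.float64(318.9), np.float64(324.1)), (np.float64(334.9), np.float64(341.5))]
  S [195, 196, 201, 200, 192, 187, 7, 16, 13, 12, 4, 4, 17, 15, 13, 17, 15, 13, 15, 15, 15, 15, 17, 9, 17, 4] V [174, 172, 171, 171, 174, 164, 76, 113, 122, 107, 62, 57, 119, 123, 121, 121, 121, 121, 120, 122, 122, 119, 121, 119, 122, 121]
332 pred +x face u [(np.float64(319.1), np.float64(324.9)), (np.float64(335.2), np.float64(342.1))]
  S [209, 206, 188, 192, 196, 187, 12, 11, 12, 10, 7, 10, 20, 13, 15, 15, 17, 13, 14, 12, 20, 55, 43, 49, 67, 165] V [166, 170, 170, 170, 172, 165, 86, 114, 124, 122, 112, 123, 125, 122, 121, 120, 121, 120, 124, 123, 125, 134, 106, 99, 103, 165]
335 pred +x face u [
[... 1934 characters left out ...]
, 123, 119, 121, 124, 41, 22, 29, 24, 22, 75, 115, 130]
353 pred +x face u [(np.float64(323.4), np.float64(327.2)), (np.float64(340.9), np.float64(343.2))]
  S [172, 167, 176, 182, 104, 58, 132, 189, 121, 5, 8, 11, 13, 11, 11, 9, 16, 13, 0, 128, 89, 23, 49, 43, 102, 79] V [221, 222, 224, 136, 27, 22, 62, 159, 105, 54, 63, 97, 119, 121, 121, 118, 125, 119, 35, 20, 23, 22, 31, 24, 85, 110]
356 pred +x face u [(np.float64(324.8), np.float64(326.8)), None]
  S [162, 169, 169, 177, 150, 51, 107, 191, 198, 160, 166, 35, 23, 74, 113, 148, 164, 32, 36, 153, 9, 18, 57, 24, 58, 109] V [223, 223, 223, 215, 34, 30, 19, 116, 152, 123, 141, 103, 122, 134, 140, 150, 134, 24, 21, 20, 27, 28, 18, 32, 35, 82]
```

The ring's measured edges agree with the prediction to 0.5 px, so it is centred over its recess. Lowering.

```bash
python3 -m pendant '[[[0,0,-0.6],0],[[0,0,-0.6],0],[[0,0,-0.4],0],[[0,0,-0.3],0],[[0,0,-0.3],0],[[0,0,-0.2],0],[[0,0,0],0]]'
```

```text
time_s: 19.7
ee_pos: [0.5949, 0.1147, 0.0225]
eef_rot: [3.142, -0.001, -2.873]
force: [-0.7, 0.7, -0.4]
grip_width: 0.0543
grip_force: 20.0
```

```bash
python3 -m pendant '[[[0,0,-0.1],0],[[0,0,0],0]]' && python3 -m pendant '[[[0,0,0],0],[[0,0,0],0],[[0,0,0],0],[[0,0,0],0],[[0,0,0.5],0],[[0,0,2],0],[[0,0,3],0],[[0,0,4],0],[[0,0,4],0],[[0,0,3],0],[[-1,3,1],0],[[-2,3.5,0],0],[[-2,3.5,0],0],[[-2,3.5,0],0],[[-2,3.5,0],0],[[-2,3.5,0],0],[[-2,3.5,0],0],[[0,0,0],0]]' 1; python3 - <<'E'
from h import *
shot('side','fs');shot('top','ft')
ctr=np.array([.5498,.1023,0]);yaw=.2688;d=np.array([np.cos(yaw),np.sin(yaw),0]);m=np.array([-d[1],d[0],0]);e=np.array([0,0,1])
parts={'collar':[ctr-.0475*d+i*.011*d+j*.02*m+k*e for i in(-1,1) for j in(-1,1) for k in(.018,.056)]}
def ring(x,w,r,z): return [ctr+x*d+i*w/2*d+r*(np.cos(t)*m+np.sin(t)*e)+z*e for i in(-1,1) for t in np.linspace(0,6.28,180) if z+r*np.sin(t)>.018]
parts['roll']=ring(-.003,.015,.032,.036);parts['spacer']=ring(.0465,.026,.027,.031)
for f in('fs','ft'):
    a,K,T=load(f);h=cv2.cvtColor(a,cv2.COLOR_BGR2HSV);H,S,V=[h[...,i].astype(int) for i in range(3)]
    for n,p in parts.items():
        P=np.array([proj(K,T,q) for q in p],np.float32);b=cv2.boundingRect(P)
        if n=='roll': k=((H<4)|(H>172))&(S>120)&(V>60)
        else: k=(S<70)&(V>(115 if n=='collar' else 75))
        k=k.astype(np.uint8);w=np.zeros_like(k);w[b[1]-5:b[1]+b[3]+5,b[0]-5:b[0]+b[2]+5]=1
        cs=cv2.findContours(k*w,0,1)[0]
        if cs:
            c=max(cs,key=cv2.contourArea);r=cv2.minAreaRect(c);q=cv2.minAreaRect(P)
            print(f,n,'obs',cv2.boundingRect(c),np.round(r[0],1),np.round(r[1],1),round(r[2]),'pred',b,np.round(q[0],1),np.round(q[1],1),round(q[2]))
E
```

```text
time_s: 19.87
ee_pos: [0.5951, 0.1147, 0.0219]
eef_rot: [-3.142, 0.0, -2.873]
force: [-0.1, -0.6, -1.0]
grip_width: 0.0541
grip_force: 20.0
time_s: 21.37
ee_pos: [0.4617, 0.3597, 0.1975]
eef_rot: [3.14, 0.0, -2.868]
force: [0.3, -0.1, 0.3]
grip_width: 0.0939
grip_force: 0.0
fs collar obs (378, 318, 21, 39) [388. 337.] [38. 20.] 90 pred (377, 317, 23, 38) [388.6 336. ] [34.9 22.4] 79
fs roll obs (355, 323, 16, 40) [363.1 342.3] [39.2 13. ] 84 pred (351, 320, 22, 43) [362.2 341.3] [40.8 18. ] 78
fs spacer obs (320, 332, 23, 32) [330.7 347.8] [30.8 21.8] 79 pred (319, 330, 26, 38) [332.1 349. ] [34.4 22. ] 79
ft collar obs (221, 265, 20, 15) [230.6 273. ] [12.4 19.2] 76 pred (220, 265, 23, 16) [231.7 273.5] [11.8 20.8] 76
ft roll obs (213, 248, 28, 13) [226.1 252.9] [ 9.6 27.7] 79 pred (213, 247, 30, 15) [227.6 254.2] [10.3 28.6] 76
ft spacer obs (208, 223, 34, 26) [224.5 235.5] [25. 33.] 90 pred (210, 225, 27, 19) [223.5 233.9] [14.8 24. ] 76
```

All three parts match their predicted seated outlines in both views, so I'm handing in.

```bash
python3 -c "
from station import ctrl
print(ctrl.hand_in())"
```

```text
the job is handed in; nothing more can be done
None
```

I handed the job in at about 21 s with the collar, tape roll and spacer ring standing in their own recesses, by my measurements from both cameras; the hand-in gave no verdict, and the cup, bottle and timer were never approached.

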